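# Reset the purifier's filter counter with its key

### The arm

A 6-joint arm with a two-finger parallel gripper is mounted at the origin on the work surface. World frame = base frame: x ahead of the robot, y to its left, z up, the work surface at z = 0. Lengths are in m, angles in rad, forces in N, time in s.
With the tool pointing down it reaches from about 0.35 to 0.85 m from the base axis. Payload 8.1 kg.
Tool frame: the origin (TCP) lies at the very end of the fingers, on their centre line; the grasp point (between the pads) lies 19 mm behind it; x points along the fingers, y is the direction in which the jaws open and shut, and the axes are right-handed (so a half turn about x gives the same grasp; the last joint's range is limited). The gripper opens to 93 mm and grips with 3 to 60 N. Pads are 15 mm wide; open, the fingers measure 128 mm over their backs; the gripper's body (75 mm by 188 mm) begins 65 mm behind the grasp point.
Start: joints at [1.034, 0.13, 1.488, -0, 1.523, -0.085], TCP at [0.262, 0.54, 0.219] pointing down, gripper open.
Joint ranges: [-2.96, 2.96], [-0.89, 2.26], [0.02, 2.5], [-1.34, 4.48], [0, 2.73], [-2.66, 2.66]. Speed limits (rad/s): [2.39, 2.39, 2.79, 3.14, 3.14, 3.14].

### API

Orientations are given as a rotation vector (axis times angle).
In Python, from plant import * gives the robot as it stands. The module is installed in compiled form; this text tells all that it offers.
- The arm moves only by the tool apply_moves, never from a script. Its argument "series" is a list of rows, each an object with "jaw": the gripper's target within -1 to 1 (shut at 1, half-way at 0, fully open at -1); "linear": the shift along the tool's x, y, z normalised to -1 to 1, where 1 is 0.6 m, a list of three; "roll": the turn about the tool's x normalised to -1 to 1, where 1 is 30 degrees. A call has 1 to 20 rows; each row is the pose to reach, as a shift and turn from the pose measured when the call began, along the tool's axes at that moment; what a row does not reach only later rows make up. A row lasts 1/8 s, in which the tool goes at most 62.5 mm and 10.7 degrees, less where a joint would pass 70% of its speed; a pose out of reach is approached as far as the arm can. A call with a number of a shift or a turn outside -1 to 1 is refused whole. A call with a gripper value outside its range is refused whole. The fingers move at their own pace and stop on an object; "force" is the grip in N (left out, the last holds). Time passes only in rows, so rows that repeat a pose let the fingers close. It gives the time, the measured TCP pose, the force and the opening at its end, in the units of the state.
- read_state(): the state, without advancing time (a new reading comes with each control period).
- read_camera(name): name is "scene" or "top" or "wrist"; returns a dict with "pixels" (420x560x3 uint8, blue, green, red), "intrinsics" (3x3 intrinsics, pixels), "rvec" (rotation vector, rad) and "tvec" (3), from world to camera coordinates, as OpenCV has them; the wrist camera has in their place "tool_from_camera" (4x4, takes a point from camera to tool coordinates, whose origin is the TCP and whose axes are the tool frame's). Camera axes: x right, y down, z forward; pixel columns grow to the right and rows downward; lengths in m; the calibration is good to about 2 mm. A picture is of the moment at which its call begins: read the wrist's pose just before it. There is no depth.
- close_job(): hands the job in, once; it reports no verdict.
The state is a dict: "t": time; "q": joint angles; "dq": joint speeds; "joint_torque": joint torques, N m; "tool_pos": TCP position; "orientation": TCP orientation; "force": force on the tool from outside, world axes, zero at the start; "wrist_torque": the same for the moment, N m; "opening": finger opening in m.
Only numpy, scipy, OpenCV 4.12 (cv2) and the standard library are available. Lean on these libraries where they do the work, as an engineer would, in place of code of your own. Each camera call takes 0.05 s, during which the arm holds its last target. There are 200 camera calls.

### The job

The purifier's new filter is in, so reset the filter counter: take the red-headed key from its wooden rest, push it fully home in the keyhole on top of the white counter box and turn it clockwise until you feel it come firmly against its stop, hold it there for a moment, then turn it all the way back to its home stop and draw it out. Never force the key or the lock (always under 25 N), put the key back in its rest standing upright with its collar down on the wood, and leave everything else on the ledge where it is.

Things in the scene. Friction and masses are not known exactly. Their poses are not given: they have to be found in the camera images.
- key: Loose double-bit key, 60 g, upright in the rest. Origin: on its axis at the underside of its brass collar (28 mm diameter, z 0 to 4 mm); z up. Head: flat red upright slab, 40 mm wide along x, 10 mm thick along y (pinch it across this), z 4 to 34 mm. Below: round shaft 6 mm diameter to z -32 mm. Half a turn about z gives the same shape.
- key_tip (a point): Bottom end of the key on its axis, 32 mm below the origin of key, axes as the key. Here the shaft carries the bit: two equal wings, together 28 mm wide along x, 6 mm thick along y, 12 mm tall (z -20 to -32 mm of the key), in the same plane as the head.
- counter: White filter counter box, fixed, 150 (x) x 110 (y) x 60 mm high. Origin: centre of its underside. A flush steel plate (70 x 46 mm) holds the keyhole; beyond it (+x) a black window with lamps. Inside, the turning key meets a sprung stop at a hidden angle, 0.8 to 1.35 rad: twisting torque then climbs 1 N m per rad for 0.2 rad, then hard. 0.1 N m over friction is firm, 0.25 (over 20 N) too much.
- keyhole (a point): Centre of the keyhole slot on the box's top, 25 mm from the box's centre towards its -x side, axes as the box. Slot 30 mm along x, 8 mm wide (1 mm clearance round the bit), plate 8 mm thick, the same slot in a turning barrel below. Fully home, the collar lies on the plate and the bit is under it: trapped while turned, it passes out only lined up with the slot.
- barrel (a joint): Lock barrel angle, rad: 0 at home (hard stop, slot in line with keyhole), growing clockwise seen from above; stays where left; friction 0.03 N m. The bit has about 0.07 rad play in it each way: to bring it home, turn the key back past straight until the home stop is felt.
- rest: Wooden key rest, fixed, 80 mm along x, 50 mm along y, 46 mm high. Origin: centre of its underside.
- rest_top (a point): Centre of the rest's slot at its top face, 46 mm above its underside, axes as the rest. The slot runs along x, 36 mm long, 13 mm wide, 40 mm deep; the key's collar sits on the wood around it.
- jug: White purifier jug with a blue hinged lid, about 140 mm across, 206 mm high, handle to +y reaching 117 mm from the axis; origin under its centre. Bystander.
- cup_a: Stainless steel cup, 74 mm across, 85 mm high; origin under its centre. Bystander.
- cup_b: Stainless steel cup like cup_a. Bystander.
- saucer: Green melamine saucer, 124 mm across, 18 mm high; origin under its centre. Bystander.
- cartridge: Spare blue filter cartridge standing upright, 52 mm across, 142 mm high; origin under its centre. Bystander.
- tumbler: Small glass tumbler with a ribbed base, 68 mm across, 90 mm high; origin under its centre. Bystander.

How it is judged:
By the outcome, as a careful person would: the job done as asked, in the order asked, and still so for the second after the job is handed in, with the robot touching nothing.
It also fails if it takes over 72 s, if anything falls off the work surface, if the arm or the gripper's body presses on something with over 40 N, if the wrist force passes 120 N, or if a joint passes its speed limit or range.

## Working session

There is one attempt and no reset: what is moved stays moved. The work goes in short steps, Python scripts to look and compute and a tool call to move; the robot and the scene stay as the last step left them, time stands still between calls to the robot, and variables do not carry over. Pictures are saved under pics/ and viewed, about 8 in all and at most 12, crops included, and the job is handed in when it is done.

Besides the shell and the picture viewer there is one more tool, called as name(argument=value, ...) on one line, values as JSON. apply_moves: Moves the arm, as the interface text tells. Its arguments: {"type":"object","properties":{"series":{"type":"array"},"force":{"type":"number"}},"required":["series"]}

```bash
mkdir -p pics; python3 - <<'E'
from plant import *
import cv2,numpy as np
s=read_state();print({k:np.round(v,4).tolist() for k,v in s.items()})
for n in ("scene","top"):
    c=read_camera(n);cv2.imwrite(f"pics/{n}0.png",c["pixels"]);print(n,c["intrinsics"].tolist(),c["rvec"],c["tvec"])
E
```

```text
{'t': 0.0, 'q': [1.0336, 0.1312, 1.4893, -0.0, 1.523, -0.0854], 'dq': [-0.0018, -0.0001, 0.0008, -0.0009, -0.0016, 0.0012], 'joint_torque': [0.001, -55.9855, -49.1752, 0.0769, 0.0352, -0.0002], 'tool_pos': [0.2616, 0.5393, 0.2176], 'orientation': [0.3529, 1.5422, -0.3557], 'force': [-1.0149, -0.1082, -0.0775], 'wrist_torque': [-0.0135, -0.0175, 0.0317], 'opening': 0.0926}
scene [[414.933606050937, 0.0, 278.0167534952197], [0.0, 414.933606050937, 210.80622362002134], [0.0, 0.0, 1.0]] [ 2.26227238  0.84796052 -0.31581904] [-0.46463152 -0.21564237  1.29772197]
top [[435.13926718464154, 0.0, 276.04453965971766], [0.0, 435.13926718464154, 208.52520802467424], [0.0, 0.0, 1.0]] [ 2.19322626 -2.16609426  0.05989681] [0.02603685 0.577799   1.14084234]
```

View pics/top0.png

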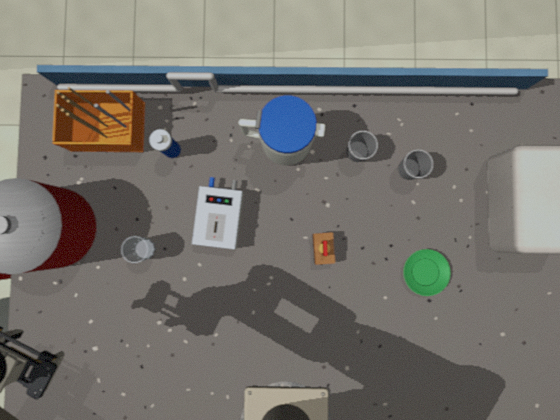

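View pics/scene0.png

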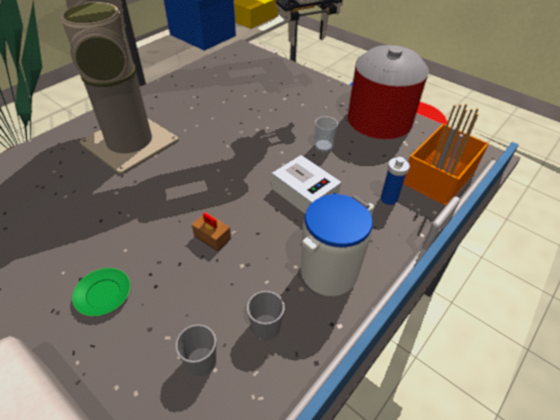

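The top view shows the rest with the red key at about (324,248), the counter at (217,218) with its keyhole near (215,227), and nothing standing between them. I'll enlarge both.

```bash
python3 - <<'E'
import cv2,numpy as np
i=cv2.imread("pics/top0.png")
a=cv2.resize(i[180:260,185:250],None,fx=7,fy=7,interpolation=cv2.INTER_CUBIC)[:560]
b=cv2.resize(i[225:275,305:345],None,fx=8,fy=8,interpolation=cv2.INTER_CUBIC)
o=np.zeros((560,455+320,3),np.uint8);o[:,:455]=a;o[:400,455:]=b
cv2.imwrite("pics/crop0.png",o)
E
cat > h.py <<'E'
from plant import *
import cv2,numpy as np
from scipy.spatial.transform import Rotation as R
K=np.array([[435.13926718,0,276.04453966],[0,435.13926718,208.52520802],[0,0,1]])
rv=np.array([2.19322626,-2.16609426,0.05989681]);tv=np.array([0.02603685,0.577799,1.14084234])
def ray(K,Rm,t,uv,z):
    d=Rm.T@np.linalg.solve(K,[*uv,1]);c=-Rm.T@t
    return c+d*(z-c[2])/d[2]
def top(uv,z): return ray(K,R.from_rotvec(rv).as_matrix(),tv,uv,z)
def st():
    s=read_state();return s,np.array(s["tool_pos"]),R.from_rotvec(s["orientation"]).as_matrix()
def wrist(uv,z,c,p,Rt):
    T=c["tool_from_camera"];d=Rt@T[:3,:3]@np.linalg.solve(c["intrinsics"],[*uv,1]);o=p+Rt@T[:3,3]
    return o+d*(z-o[2])/d[2]
def goal(p2,yaw=None):
    "shift in units and tool y-axis angle"
    s,p,Rt=st();print("p",p.round(4),"tooly deg",np.degrees(np.arctan2(Rt[1,1],Rt[0,1])).round(2),"xaxis",Rt[:,0].round(4),"F",np.round(s["force"],2),"M",np.round(s["wrist_torque"],3),"t",s["t"],"op",round(s["opening"],4))
    if p2 is not None: print("linear",(Rt.T@(np.array(p2)-p)/0.6).round(4))
E
```

```text
(no output)
```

View pics/crop0.png

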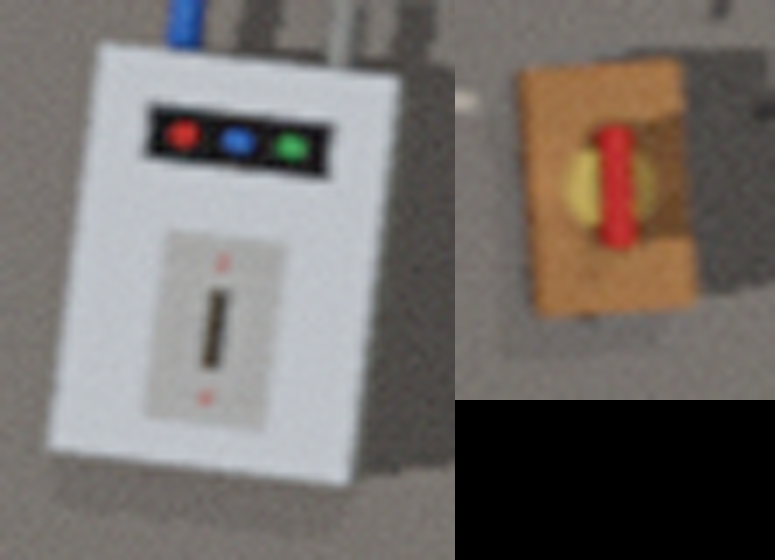

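The crop shows the keyhole centre at about (215.4,227.0) and the key head running from (325,240.6) to (325.9,256).

```bash
python3 - <<'E'
from h import *
A=lambda x,y:(185+x/7,180+y/7)
B=lambda x,y:(305+(x-455)/8,225+y/8)
cs=[top(A(*q),.06) for q in [(98,43),(400,75),(352,485),(48,450)]]
print("box",np.round(cs,4).tolist());
print("sizes",[round(float(np.linalg.norm(cs[i]-cs[(i+1)%4])),4) for i in range(4)],"centre",np.mean(cs,0).round(4))
e=(cs[0]+cs[1]-cs[2]-cs[3]);print("box x yaw deg",np.degrees(np.arctan2(e[1],e[0])), "keyhole from box",np.mean(cs,0)-.025*e/np.linalg.norm(e))
print("keyhole",top(A(213,329),.06))
rs=[top(B(*q),.046) for q in [(520,68),(685,60),(697,300),(537,317)]]
print("rest sizes",[round(float(np.linalg.norm(rs[i]-rs[(i+1)%4])),4) for i in range(4)],"centre",np.mean(rs,0).round(4))
e=(rs[0]+rs[1]-rs[2]-rs[3]);print("rest yaw",np.degrees(np.arctan2(e[1],e[0])))
k=[top(B(*q),.08) for q in [(615,125),(622,248)]];print("key",np.mean(k,0),np.linalg.norm(k[0]-k[1]),np.degrees(np.arctan2(*(k[0]-k[1])[[1,0]])))
kp=np.mean(rs,0)[:2]
goal([*kp,.19])
T=read_camera("wrist")["tool_from_camera"];print(T.round(3))
E
```

```text
box [[0.6304, 0.2331, 0.06], [0.6198, 0.1209, 0.06], [0.4687, 0.1358, 0.06], [0.48, 0.2477, 0.06]]
sizes [0.1126, 0.1518, 0.1125, 0.1511] centre [0.5498 0.1844 0.06  ]
box x yaw deg -5.579488228967278 keyhole from box [0.52486886 0.18678361 0.06      ]
keyhole [0.52516391 0.18802432 0.06      ]
rest sizes [0.0535, 0.0774, 0.0519, 0.0804] centre [ 0.4741 -0.0935  0.046 ]
rest yaw 3.7084262647762407
key [ 0.47471137 -0.09291198  0.08      ] 0.038490178673424 3.5592906527327677
p [0.2617 0.5394 0.2177] tooly deg 64.11 xaxis [-8.0e-04 -1.4e-03 -1.0e+00] F [ 0.18 -0.02  0.18] M [0.012 0.    0.011] t 0.1 op 0.0927
linear [ 0.0474 -0.7942  0.779 ]
[[-0.001 -0.281  0.96  -0.166]
 [ 1.     0.001  0.001 -0.001]
 [-0.001  0.96   0.281 -0.078]
 [ 0.     0.     0.     1.   ]]
```

apply_moves(series=[{"jaw":-1,"linear":[0.0,-0.2,0.2],"roll":-0.3},{"jaw":-1,"linear":[0.05,-0.4,0.4],"roll":-0.6},{"jaw":-1,"linear":[0.095,-0.794,0.779],"roll":-0.983},{"jaw":-1,"linear":[0.095,-0.794,0.779],"roll":-0.983},{"jaw":-1,"linear":[0.095,-0.794,0.779],"roll":-0.983},{"jaw":-1,"linear":[0.095,-0.794,0.779],"roll":-0.983},{"jaw":-1,"linear":[0.095,-0.794,0.779],"roll":-0.983},{"jaw":-1,"linear":[0.095,-0.794,0.779],"roll":-0.983},{"jaw":-1,"linear":[0.095,-0.794,0.779],"roll":-0.983},{"jaw":-1,"linear":[0.095,-0.794,0.779],"roll":-0.983},{"jaw":-1,"linear":[0.095,-0.794,0.779],"roll":-0.983},{"jaw":-1,"linear":[0.095,-0.794,0.779],"roll":-0.983},{"jaw":-1,"linear":[0.095,-0.794,0.779],"roll":-0.983},{"jaw":-1,"linear":[0.095,-0.794,0.779],"roll":-0.983},{"jaw":-1,"linear":[0.095,-0.794,0.779],"roll":-0.983}], force=24)

```text
t: 2.02
tool_pos: [0.4742, -0.0922, 0.1617]
orientation: [-0.052, 1.57, 0.05]
force: [0.1, 0.8, -1.0]
opening: 0.0931
```

```bash
python3 - <<'E'
from h import *
goal(None)
c=read_camera("wrist");cv2.imwrite("pics/w1.png",c["pixels"]);print(c["intrinsics"])
E
```

```text
p [ 0.4742 -0.0922  0.1617] tooly deg 93.7 xaxis [-3.0e-04 -1.3e-03 -1.0e+00] F [ 0.13  0.83 -0.98] M [ 0.077 -0.045  0.025] t 2.025 op 0.0931
[[328.66381692   0.         277.57859638]
 [  0.         328.66381692 210.55556552]
 [  0.           0.           1.        ]]
```

View pics/w1.png

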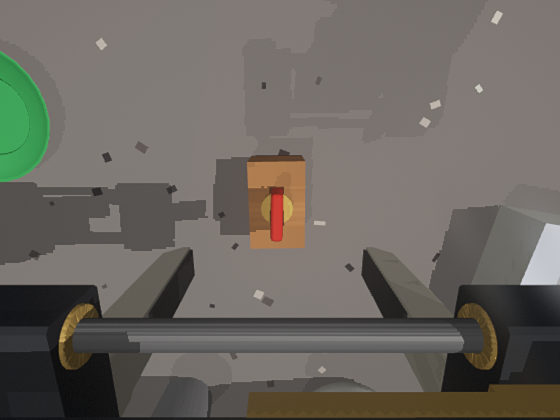

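The wrist view shows the key head centred at column 277, the collar centre at about (277,209), and the rest's top face spanning (249,161), (303,161), (305,248), (248,248).

```bash
python3 - <<'E'
from h import *
s,p,Rt=st();c=read_camera("wrist")
i=c["pixels"].astype(int);m=((i[...,2]>150)&(i[...,1]<70)&(i[...,0]<70)).astype(np.uint8)
cnt=max(cv2.findContours(m,0,1)[0],key=cv2.contourArea);print(cv2.minAreaRect(cnt),cv2.boundingRect(cnt))
x,y,w,h=cv2.boundingRect(cnt)
rc=np.array([wrist(q,.046,c,p,Rt) for q in [(249,161),(303,161),(305,248),(248,248)]])
print("rest",rc.mean(0),[np.linalg.norm(rc[j]-rc[j-1]).round(4) for j in range(4)])
print("collar",wrist((277,209),.05,c,p,Rt))
for v in (y,y+h): print(wrist((x+w/2,v),.08,c,p,Rt))
E
```

```text
((277.0, 217.0), (46.0, 10.0), 90.0) (272, 194, 11, 47)
rest [ 0.47426128 -0.093986    0.046     ] [np.float64(0.0802), np.float64(0.0462), np.float64(0.0802), np.float64(0.0526)]
collar [ 0.47567673 -0.09322624  0.05      ]
[ 0.45499561 -0.09413017  0.08      ]
[ 0.49383823 -0.09158233  0.08      ]
```

apply_moves(series=[{"jaw":-1,"linear":[0.06,-0.0012,0],"roll":0},{"jaw":-1,"linear":[0.12,-0.0012,0],"roll":0},{"jaw":-1,"linear":[0.165,-0.0012,0],"roll":0},{"jaw":-1,"linear":[0.181,-0.0012,0],"roll":0},{"jaw":-1,"linear":[0.181,-0.0012,0],"roll":0},{"jaw":0.2,"linear":[0.181,-0.0012,0],"roll":0},{"jaw":1,"linear":[0.181,-0.0012,0],"roll":0},{"jaw":1,"linear":[0.181,-0.0012,0],"roll":0},{"jaw":1,"linear":[0.181,-0.0012,0],"roll":0},{"jaw":1,"linear":[0.181,-0.0012,0],"roll":0},{"jaw":1,"linear":[0.181,-0.0012,0],"roll":0},{"jaw":1,"linear":[0.181,-0.0012,0],"roll":0}], force=24)

```text
t: 3.62
tool_pos: [0.4742, -0.0934, 0.053]
orientation: [-0.051, 1.571, 0.049]
force: [-0.3, 0.2, -0.8]
opening: 0.0275
```

```bash
python3 - <<'E'
from h import *
goal(None)
E
```

```text
p [ 0.4742 -0.0934  0.053 ] tooly deg 93.68 xaxis [-4.0e-04 -1.3e-03 -1.0e+00] F [-0.33  0.21 -0.78] M [ 0.029  0.036 -0.042] t 3.625 op 0.0275
```

apply_moves(series=[{"jaw":1,"linear":[0,0,0],"roll":0},{"jaw":1,"linear":[0,0,0],"roll":0},{"jaw":1,"linear":[0,0,0],"roll":0},{"jaw":1,"linear":[0,0,0],"roll":0},{"jaw":1,"linear":[0,0,0],"roll":0}])

```text
t: 4.25
tool_pos: [0.4742, -0.0933, 0.053]
orientation: [-0.051, 1.571, 0.05]
force: [0.1, 0.8, 0.2]
opening: 0.0096
```

```bash
python3 - <<'E'
from h import *
goal([.525,.1874,.16])
E
```

```text
p [ 0.4742 -0.0933  0.053 ] tooly deg 93.68 xaxis [-4.0e-04 -1.3e-03 -1.0e+00] F [0.13 0.76 0.18] M [ 0.054 -0.04   0.028] t 4.25 op 0.0096
linear [-0.179   0.4613  0.1145]
```

apply_moves(series=[{"jaw":1,"linear":[-0.04,0,0],"roll":0},{"jaw":1,"linear":[-0.12,0,0],"roll":0},{"jaw":1,"linear":[-0.179,0,0],"roll":0},{"jaw":1,"linear":[-0.179,0.08,0.02],"roll":0.05},{"jaw":1,"linear":[-0.179,0.17,0.05],"roll":0.1},{"jaw":1,"linear":[-0.179,0.26,0.08],"roll":0.2},{"jaw":1,"linear":[-0.179,0.35,0.1145],"roll":0.31},{"jaw":1,"linear":[-0.179,0.43,0.1145],"roll":0.31},{"jaw":1,"linear":[-0.179,0.4613,0.1145],"roll":0.31},{"jaw":1,"linear":[-0.179,0.4613,0.1145],"roll":0.31},{"jaw":1,"linear":[-0.179,0.4613,0.1145],"roll":0.31},{"jaw":1,"linear":[-0.179,0.4613,0.1145],"roll":0.31}])

```text
t: 5.75
tool_pos: [0.5253, 0.1859, 0.1601]
orientation: [0.077, 1.57, -0.08]
force: [-0.1, -1.0, -0.4]
opening: 0.0099
```

```bash
python3 - <<'E'
from h import *
goal(None)
c=read_camera("wrist");cv2.imwrite("pics/w2.png",c["pixels"])
cv2.imwrite("pics/w2c.png",cv2.resize(c["pixels"][120:320,170:390],None,fx=3,fy=3,interpolation=cv2.INTER_CUBIC))
E
```

```text
p [0.5253 0.1859 0.1601] tooly deg 84.28 xaxis [-3.0e-04 -1.6e-03 -1.0e+00] F [-0.07 -0.95 -0.43] M [ 0.046 -0.005 -0.04 ] t 5.75 op 0.0099
```

View pics/w2c.png

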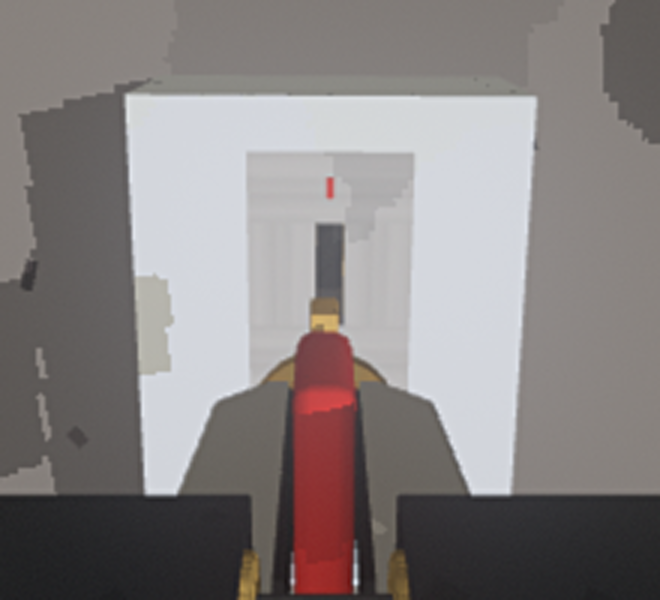

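The slot's near end is centred at crop (330,223), and the bit tip's near wing is at about (325.5,300). The plate's far edge runs from (247,152) to (414,152).

```bash
python3 - <<'E'
from h import *
s,p,Rt=st();c=read_camera("wrist")
C=lambda x,y:(170+x/3,120+y/3)
w=lambda x,y,z=.06:wrist(C(x,y),z,c,p,Rt)
b=[w(126,95),w(536,95),w(512,495),w(145,495)];print("box",np.round(b,4).tolist(),"width",np.linalg.norm(b[0]-b[1]),np.linalg.norm(b[2]-b[3]))
for a,d in ((b[0],b[3]),(b[1],b[2])): print("edge yaw",np.degrees(np.arctan2(*(d-a)[[1,0]])))
e=b[1]-b[0];print("front yaw",np.degrees(np.arctan2(e[1],e[0]))+90)
pl=[w(247,152),w(414,152)];print("plate",np.round(pl,4).tolist(),np.linalg.norm(pl[0]-pl[1]))
for a,d in (((247,152),(250,385)),((414,152),(408,385))):
  q=w(*d)-w(*a);print("plate side yaw",np.degrees(np.arctan2(q[1],q[0])))
print("slot end",w(330,223),"left/right",w(316,223),w(344,223),"tick",w(330,188))
sl=w(343,320)-w(344,223);print("slot yaw",np.degrees(np.arctan2(sl[1],sl[0])))
for y in (300,314,332):
  q=w(325.5,y,p[2]-.039);print("tip tool coords",y,(Rt.T@(q-p)).round(4),q)
# exp. projection of mid-tip and tip wing end in crop
T=c["tool_from_camera"]
for P in ([.039,0,-.014],[.027,0,-.014],[-.027,0,-.02],[-.027,0,.02]):
  q=c["intrinsics"]@(np.linalg.inv(T)@[*P,1])[:3];print(P,((q[:2]/q[2]-[170,120])*3).round(1))
goal(None)
E
```

```text
box [[0.4707, 0.1382, 0.06], [0.4815, 0.2472, 0.06], [0.6001, 0.2354, 0.06], [0.5892, 0.1255, 0.06]] width 0.10949096483893653 0.11047452665820805
edge yaw -6.12308142248543
edge yaw -5.650396538338693
front yaw 174.34237256049562
plate [[0.4891, 0.1685, 0.06], [0.4935, 0.2136, 0.06]] 0.04532642695964564
plate side yaw -6.163311208885885
plate side yaw -5.636221618624187
slot end [0.51098476 0.18903157 0.06      ] left/right [0.51060257 0.18517164 0.06      ] [0.51136695 0.19289146 0.06      ] tick [0.50117175 0.18998361 0.06      ]
slot yaw -5.887851938013446
tip tool coords 300 [ 0.039   0.0002 -0.0119] [0.51342888 0.18739632 0.12114424]
tip tool coords 314 [ 0.039   0.0002 -0.0087] [0.51663815 0.18708081 0.12114424]
tip tool coords 332 [ 0.039   0.0002 -0.0045] [0.52080426 0.18667123 0.12114424]
[0.039, 0, -0.014] [324.6 290.9]
[0.027, 0, -0.014] [324.8 308.4]
[-0.027, 0, -0.02] [326.  383.5]
[-0.027, 0, 0.02] [325.5 611. ]
p [0.5252 0.1863 0.1601] tooly deg 84.29 xaxis [-2.0e-04 -1.3e-03 -1.0e+00] F [ 0.13 -0.48 -0.39] M [ 0.007 -0.011 -0.027] t 5.85 op 0.0096
```

apply_moves(series=[{"jaw":1,"linear":[0.04,0.002,0.0008],"roll":0.005},{"jaw":1,"linear":[0.08,0.002,0.0008],"roll":0.005},{"jaw":1,"linear":[0.091,0.002,0.0008],"roll":0.005},{"jaw":1,"linear":[0.091,0.002,0.0008],"roll":0.005},{"jaw":1,"linear":[0.091,0.002,0.0008],"roll":0.005}])

```text
t: 6.48
tool_pos: [0.5267, 0.1874, 0.1068]
orientation: [0.08, 1.568, -0.081]
force: [-0.2, 0.5, 0.1]
opening: 0.0096
```

```bash
python3 - <<'E'
from h import *
goal(None)
c=read_camera("wrist")
cv2.imwrite("pics/w3c.png",cv2.resize(c["pixels"][170:270,225:330],None,fx=6,fy=6,interpolation=cv2.INTER_CUBIC))
T=c["tool_from_camera"]
for P in ([.039,0,-.014],[.027,0,-.014],[.007,0,-.014],[.003,0,-.014],[.003,0,-.02],[-.027,0,-.02]):
  q=c["intrinsics"]@(np.linalg.inv(T)@[*P,1])[:3];print(P,((q[:2]/q[2]-[225,170])*6).round(1))
E
```

```text
p [0.5267 0.1874 0.1068] tooly deg 84.13 xaxis [ 0.0016 -0.001  -1.    ] F [-0.24  0.47  0.12] M [0.002 0.023 0.002] t 6.475 op 0.0096
[0.039, 0, -0.014] [319.3 281.8]
[0.027, 0, -0.014] [319.6 316.7]
[0.007, 0, -0.014] [320.3 384.6]
[0.003, 0, -0.014] [320.4 399.9]
[0.003, 0, -0.02] [320.5 337.8]
[-0.027, 0, -0.02] [322.  467.1]
```

View pics/w3c.png

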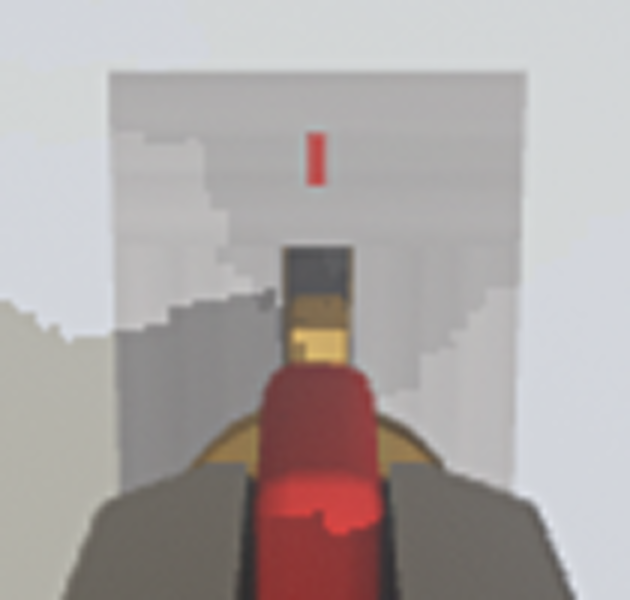

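The bit (columns 288–350, end at row 295) is centred sideways in the slot (283–353, end at row 247). I'll compute the fore-aft difference.

```bash
python3 - <<'E'
from h import *
s,p,Rt=st();c=read_camera("wrist")
C=lambda x,y:(225+x/6,170+y/6)
L=lambda x,y,z:(Rt.T@(wrist(C(x,y),z,c,p,Rt)-p)).round(5)
print("slot end",L(318,247,.06));print("plate edge",L(318,72,.06), "slot walls",L(283,255,.06),L(353,255,.06))
for y in (293,295,297):print("tip",L(319,y,p[2]-.039))
print("wing bot",L(288,296,p[2]-.039),L(350,296,p[2]-.039))
print("plate sides",[np.degrees(np.arctan2(d[1]-a[1],d[2]-a[2])) for a,d in ((L(110,72,.06),L(119,480,.06)),(L(527,72,.06),L(514,480,.06)))])
goal(None)
E
```

```text
slot end [ 0.04682 -0.00012 -0.01564]
plate edge [ 0.04679 -0.00015 -0.03564] slot walls [ 0.04683 -0.00406 -0.0147 ] [ 0.04682  0.00382 -0.0147 ]
tip [ 3.898e-02 -3.000e-05 -1.272e-02]
tip [ 3.898e-02 -3.000e-05 -1.250e-02]
tip [ 3.898e-02 -3.000e-05 -1.227e-02]
wing bot [ 0.03898 -0.00341 -0.01238] [ 0.03898  0.00335 -0.01238]
plate sides [np.float64(-0.3795152411838823), np.float64(0.0)]
p [0.5267 0.1875 0.1068] tooly deg 84.14 xaxis [ 1.7e-03 -9.0e-04 -1.0e+00] F [-1.72  0.96 -0.34] M [ 0.06   0.017 -0.013] t 6.575 op 0.0101
```

apply_moves(series=[{"jaw":1,"linear":[0,0,-0.003],"roll":0},{"jaw":1,"linear":[0.004,0,-0.0032],"roll":0},{"jaw":1,"linear":[0.008,0,-0.0032],"roll":0},{"jaw":1,"linear":[0.012,0,-0.0032],"roll":0},{"jaw":1,"linear":[0.0145,0,-0.0032],"roll":0},{"jaw":1,"linear":[0.0155,0,-0.0032],"roll":0}])

```text
t: 7.32
tool_pos: [0.5246, 0.1877, 0.0972]
orientation: [0.08, 1.568, -0.081]
force: [-0.4, 0.4, -1.5]
opening: 0.0098
```

```bash
python3 - <<'E'
from h import *
goal(None)
c=read_camera("wrist")
cv2.imwrite("pics/w4c.png",cv2.resize(c["pixels"][170:270,225:330],None,fx=6,fy=6,interpolation=cv2.INTER_CUBIC))
E
```

```text
p [0.5246 0.1877 0.0972] tooly deg 84.14 xaxis [ 0.0013 -0.001  -1.    ] F [-0.36  0.41 -1.5 ] M [0.006 0.002 0.023] t 7.325 op 0.0098
```

View pics/w4c.png

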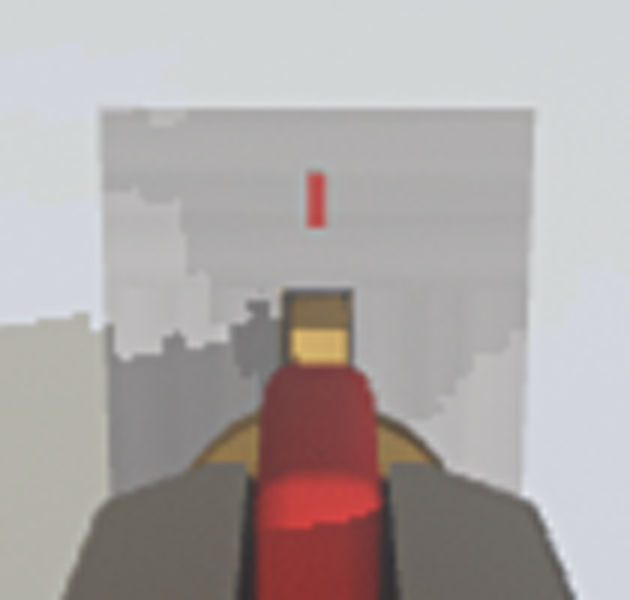

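The bit is in the slot with a thin dark gap all round it and no force. Next I'll lower it.

apply_moves(series=[{"jaw":1,"linear":[0.008,0,0],"roll":0},{"jaw":1,"linear":[0.016,0,0],"roll":0},{"jaw":1,"linear":[0.024,0,0],"roll":0},{"jaw":1,"linear":[0.032,0,0],"roll":0},{"jaw":1,"linear":[0.039,0,0],"roll":0},{"jaw":1,"linear":[0.044,0,0],"roll":0},{"jaw":1,"linear":[0.046,0,0],"roll":0},{"jaw":1,"linear":[0.046,0,0],"roll":0}])

```text
t: 8.38
tool_pos: [0.5247, 0.1877, 0.0697]
orientation: [0.08, 1.568, -0.081]
force: [-1.2, -0.2, -0.0]
opening: 0.0099
```

```bash
python3 - <<'E'
from h import *
goal(None)
E
```

```text
p [0.5247 0.1877 0.0697] tooly deg 84.14 xaxis [ 0.0014 -0.001  -1.    ] F [-1.16 -0.24 -0.03] M [ 0.002 -0.065 -0.002] t 8.375 op 0.0099
```

apply_moves(series=[{"jaw":1,"linear":[0.002,0,0],"roll":0},{"jaw":1,"linear":[0.0035,0,0],"roll":0},{"jaw":1,"linear":[0.0043,0,0],"roll":0},{"jaw":1,"linear":[0.0043,0,0],"roll":0}])

```text
t: 8.88
tool_pos: [0.5247, 0.1876, 0.0671]
orientation: [0.08, 1.568, -0.081]
force: [-0.2, -0.1, 0.4]
opening: 0.0096
```

apply_moves(series=[{"jaw":1,"linear":[0.0008,0,0],"roll":0},{"jaw":1,"linear":[0.0008,0,0],"roll":0}])

```text
t: 9.12
tool_pos: [0.5248, 0.1876, 0.067]
orientation: [0.08, 1.568, -0.081]
force: [-2.6, -1.2, 5.3]
opening: 0.0099
```

apply_moves(series=[{"jaw":1,"linear":[-0.0005,0.0001,0],"roll":0.1},{"jaw":1,"linear":[-0.0005,0.0002,0],"roll":0.2},{"jaw":1,"linear":[-0.0005,0.0004,0.0001],"roll":0.35},{"jaw":1,"linear":[-0.0005,0.0006,0.0001],"roll":0.5},{"jaw":1,"linear":[-0.0005,0.0008,0.0002],"roll":0.65},{"jaw":1,"linear":[-0.0005,0.001,0.0002],"roll":0.8},{"jaw":1,"linear":[-0.0005,0.001,0.0003],"roll":0.95},{"jaw":1,"linear":[-0.0005,0.0011,0.0003],"roll":1},{"jaw":1,"linear":[-0.0005,0.0011,0.0003],"roll":1}])

```text
t: 10.25
tool_pos: [0.525, 0.1881, 0.0671]
orientation: [0.489, 1.513, -0.49]
force: [0.2, -1.8, 1.0]
opening: 0.0096
```

```bash
cat > f.py <<'E'
from h import *
F=[];M=[];Y=[]
for _ in range(8):
    s,p,Rt=st();F.append(s["force"]);M.append(s["wrist_torque"]);Y.append(np.degrees(np.arctan2(Rt[1,1],Rt[0,1])));read_camera("top")
print("F",np.mean(F,0).round(2),"M",np.mean(M,0).round(3),"sd",np.std(M,0).round(3),"turned rad",np.radians(84.14-np.mean(Y)).round(4),"p",p.round(4),"t",s["t"],"op",s["opening"].__round__(4),"x",Rt[:,0].round(4))
E
python3 f.py
```

```text
F [-0.36 -1.72  0.5 ] M [-0.427  0.119  0.018] sd [0.055 0.033 0.033] turned rad 0.5228 p [0.525  0.1882 0.0672] t 10.6 op 0.01 x [ 0.0014 -0.0012 -1.    ]
```

apply_moves(series=[{"jaw":1,"linear":[0,0.0001,0],"roll":0.12},{"jaw":1,"linear":[0,0.0002,0],"roll":0.26},{"jaw":1,"linear":[0,0.0003,0],"roll":0.4},{"jaw":1,"linear":[0,0.0003,0],"roll":0.46},{"jaw":1,"linear":[0,0.0003,0],"roll":0.46}])

```text
t: 11.28
tool_pos: [0.5251, 0.1883, 0.0672]
orientation: [0.675, 1.461, -0.676]
force: [-0.5, -1.5, 0.4]
opening: 0.0101
```

```bash
python3 f.py
```

```text
F [-0.29 -1.78 -0.22] M [-0.403  0.098  0.007] sd [0.036 0.024 0.032] turned rad 0.7635 p [0.5251 0.1883 0.0672] t 11.625 op 0.0098 x [ 0.0013 -0.0012 -1.    ]
```

apply_moves(series=[{"jaw":1,"linear":[0,0.0001,0],"roll":0.1},{"jaw":1,"linear":[0,0.0001,0],"roll":0.19},{"jaw":1,"linear":[0,0.0001,0],"roll":0.19}])

```text
t: 12.05
tool_pos: [0.5251, 0.1884, 0.0672]
orientation: [0.752, 1.435, -0.753]
force: [-0.7, -0.8, -0.4]
opening: 0.0098
```

```bash
python3 f.py
```

```text
F [-0.4  -1.7  -0.34] M [-0.405  0.125  0.034] sd [0.022 0.02  0.012] turned rad 0.8627 p [0.5251 0.1884 0.0672] t 12.4 op 0.0096 x [ 0.0013 -0.0011 -1.    ]
```

apply_moves(series=[{"jaw":1,"linear":[0,0.0001,0],"roll":0.1},{"jaw":1,"linear":[0,0.0001,0],"roll":0.19},{"jaw":1,"linear":[0,0.0001,0],"roll":0.19}])

```text
t: 12.82
tool_pos: [0.5252, 0.1885, 0.0672]
orientation: [0.828, 1.405, -0.829]
force: [-0.2, -1.7, -0.5]
opening: 0.0101
```

```bash
python3 f.py
```

```text
F [-0.17 -0.84 -0.79] M [-0.337  0.071  0.137] sd [0.034 0.036 0.019] turned rad 0.9619 p [0.5252 0.1884 0.0672] t 13.175 op 0.0102 x [ 0.0014 -0.0011 -1.    ]
```

Torque has jumped to 0.137 N m, so this is the stop. I'll turn slightly more for certainty, then hold.

apply_moves(series=[{"jaw":1,"linear":[0,0,0],"roll":0.04},{"jaw":1,"linear":[0,0,0],"roll":0.076},{"jaw":1,"linear":[0,0,0],"roll":0.076},{"jaw":1,"linear":[0,0,0],"roll":0.076},{"jaw":1,"linear":[0,0,0],"roll":0.076}])

```text
t: 13.85
tool_pos: [0.5252, 0.1884, 0.0672]
orientation: [0.859, 1.393, -0.859]
force: [-0.3, -2.0, -1.6]
opening: 0.0097
```

```bash
python3 f.py
```

```text
F [ 0.32 -1.61 -0.97] M [-0.303 -0.032  0.156] sd [0.037 0.018 0.034] turned rad 1.0021 p [0.5252 0.1885 0.0672] t 14.2 op 0.0099 x [ 0.0014 -0.0011 -1.    ]
```

apply_moves(series=[{"jaw":1,"linear":[0,-0.0001,0],"roll":-0.1},{"jaw":1,"linear":[0,-0.0002,0],"roll":-0.25},{"jaw":1,"linear":[0,-0.0004,0.0001],"roll":-0.4},{"jaw":1,"linear":[0,-0.0006,0.0001],"roll":-0.6},{"jaw":1,"linear":[0,-0.0008,0.0002],"roll":-0.8},{"jaw":1,"linear":[0,-0.001,0.0002],"roll":-1},{"jaw":1,"linear":[0,-0.001,0.0003],"roll":-1}])

```text
t: 15.12
tool_pos: [0.5247, 0.1881, 0.0672]
orientation: [0.455, 1.521, -0.456]
force: [0.4, -0.1, -0.2]
opening: 0.0098
```

apply_moves(series=[{"jaw":1,"linear":[0,-0.0001,0],"roll":-0.15},{"jaw":1,"linear":[0,-0.0003,0],"roll":-0.3},{"jaw":1,"linear":[0,-0.0005,0.0001],"roll":-0.45},{"jaw":1,"linear":[0,-0.0007,0.0001],"roll":-0.6},{"jaw":1,"linear":[0,-0.0009,0.0002],"roll":-0.75},{"jaw":1,"linear":[0,-0.001,0.0002],"roll":-0.88},{"jaw":1,"linear":[0,-0.001,0.0002],"roll":-0.88}])

```text
t: 16.0
tool_pos: [0.5245, 0.1876, 0.0672]
orientation: [0.097, 1.567, -0.098]
force: [1.0, -1.6, -1.1]
opening: 0.0098
```

```bash
python3 f.py
```

```text
F [ 0.12 -0.87 -0.68] M [-0.151 -0.033 -0.01 ] sd [0.038 0.028 0.042] turned rad 0.0207 p [0.5245 0.1876 0.0672] t 16.35 op 0.01 x [ 1.3e-03 -8.0e-04 -1.0e+00]
```

apply_moves(series=[{"jaw":1,"linear":[0,0,0],"roll":-0.1},{"jaw":1,"linear":[0,0,0],"roll":-0.14},{"jaw":1,"linear":[0,0,0],"roll":-0.14}])

```text
t: 16.77
tool_pos: [0.5245, 0.1875, 0.0672]
orientation: [0.038, 1.569, -0.039]
force: [0.5, -2.0, -0.9]
opening: 0.01
```

```bash
python3 f.py
```

```text
F [ 0.18 -1.68 -0.86] M [-0.272 -0.008 -0.05 ] sd [0.035 0.031 0.018] turned rad -0.0535 p [0.5245 0.1875 0.0672] t 17.125 op 0.0101 x [ 1.3e-03 -9.0e-04 -1.0e+00]
```

apply_moves(series=[{"jaw":1,"linear":[0,0,0],"roll":-0.03},{"jaw":1,"linear":[0,0,0],"roll":-0.04},{"jaw":1,"linear":[0,0,0],"roll":-0.04}])

```text
t: 17.55
tool_pos: [0.5245, 0.1875, 0.0672]
orientation: [0.021, 1.569, -0.022]
force: [0.6, -1.2, -1.0]
opening: 0.0098
```

```bash
python3 f.py
```

```text
F [-0.15 -1.79 -0.92] M [-0.335 -0.042 -0.027] sd [0.021 0.028 0.036] turned rad -0.0748 p [0.5245 0.1875 0.0672] t 17.9 op 0.0099 x [ 1.3e-03 -9.0e-04 -1.0e+00]
```

apply_moves(series=[{"jaw":1,"linear":[0,0,0],"roll":-0.03},{"jaw":1,"linear":[0,0,0],"roll":-0.04},{"jaw":1,"linear":[0,0,0],"roll":-0.04}])

```text
t: 18.32
tool_pos: [0.5245, 0.1875, 0.0672]
orientation: [0.004, 1.569, -0.006]
force: [0.7, -2.0, -0.4]
opening: 0.0096
```

```bash
python3 f.py
```

```text
F [ 0.27 -2.29 -0.61] M [-0.437 -0.02  -0.105] sd [0.025 0.045 0.017] turned rad -0.0957 p [0.5245 0.1875 0.0672] t 18.675 op 0.0099 x [ 1.3e-03 -9.0e-04 -1.0e+00]
```

apply_moves(series=[{"jaw":1,"linear":[0,0,0],"roll":-0.015},{"jaw":1,"linear":[0,0,0],"roll":-0.015}])

```text
t: 18.98
tool_pos: [0.5245, 0.1875, 0.0672]
orientation: [-0.002, 1.57, 0.0]
force: [0.0, -1.6, -0.1]
opening: 0.0098
```

```bash
python3 f.py
```

```text
F [-0.04 -2.32 -0.66] M [-0.44  -0.014 -0.158] sd [0.024 0.03  0.028] turned rad -0.1036 p [0.5245 0.1875 0.0672] t 19.325 op 0.0096 x [ 0.0013 -0.001  -1.    ]
```

apply_moves(series=[{"jaw":1,"linear":[0,0,0],"roll":0.08},{"jaw":1,"linear":[0,0,0],"roll":0.175},{"jaw":1,"linear":[0,0,0],"roll":0.175}])

```text
t: 19.75
tool_pos: [0.5245, 0.1879, 0.0672]
orientation: [0.07, 1.568, -0.071]
force: [-0.2, 1.1, -0.7]
opening: 0.0103
```

```bash
python3 f.py
```

```text
F [ 0.17  0.14 -0.68] M [ 0.045  0.006 -0.001] sd [0.041 0.016 0.023] turned rad -0.0128 p [0.5245 0.1875 0.0672] t 20.1 op 0.0097 x [ 1.3e-03 -9.0e-04 -1.0e+00]
```

Everything is free again. I'll draw the key up slowly while watching the force.

apply_moves(series=[{"jaw":1,"linear":[-0.005,0,0],"roll":0},{"jaw":1,"linear":[-0.01,0,0],"roll":0},{"jaw":1,"linear":[-0.015,0,0],"roll":0},{"jaw":1,"linear":[-0.019,0,0],"roll":0},{"jaw":1,"linear":[-0.022,0,0],"roll":0},{"jaw":1,"linear":[-0.0235,0,0],"roll":0}])

```text
t: 20.9
tool_pos: [0.5245, 0.1875, 0.0815]
orientation: [0.07, 1.568, -0.071]
force: [-0.9, -0.9, -0.4]
opening: 0.0101
```

```bash
python3 f.py
```

```text
F [ 0.05 -0.1  -0.71] M [ 0.024 -0.008 -0.005] sd [0.012 0.018 0.03 ] turned rad -0.0122 p [0.5244 0.1875 0.0812] t 21.25 op 0.01 x [ 0.0011 -0.001  -1.    ]
```

apply_moves(series=[{"jaw":1,"linear":[-0.01,0,0],"roll":0},{"jaw":1,"linear":[-0.02,0,0],"roll":0},{"jaw":1,"linear":[-0.03,0,0],"roll":0},{"jaw":1,"linear":[-0.05,0,0],"roll":0},{"jaw":1,"linear":[-0.09,0,0],"roll":0},{"jaw":1,"linear":[-0.115,0,0],"roll":0},{"jaw":1,"linear":[-0.115,0,0],"roll":0}])

```text
t: 22.18
tool_pos: [0.5255, 0.1879, 0.1522]
orientation: [0.071, 1.565, -0.071]
force: [-0.6, 0.6, -0.4]
opening: 0.0095
```

```bash
python3 - <<'E'
from h import *
goal([.4738,-.0933,.15])
s,p,Rt=st();c=read_camera("wrist");cv2.imwrite("pics/w5c.png",cv2.resize(c["pixels"][120:320,170:390],None,fx=3,fy=3,interpolation=cv2.INTER_CUBIC))
E
```

```text
p [0.5255 0.1879 0.1522] tooly deg 84.84 xaxis [ 4.5e-03 -1.0e-04 -1.0e+00] F [-0.57  0.62 -0.42] M [ 0.063  0.049 -0.032] t 22.175 op 0.0095
linear [ 0.0033 -0.4745 -0.0437]
```

View pics/w5c.png

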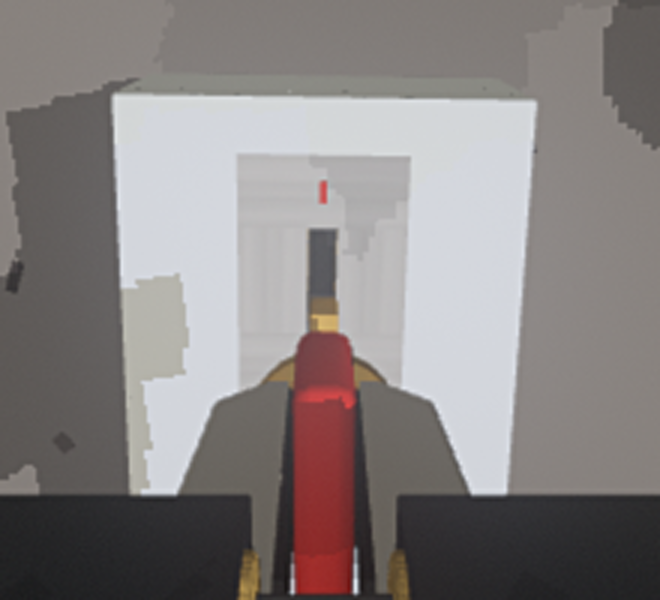

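The key is out and the slot is lined up with the plate. Back to the rest.

apply_moves(series=[{"jaw":1,"linear":[0.003,-0.08,-0.01],"roll":-0.05},{"jaw":1,"linear":[0.003,-0.17,-0.02],"roll":-0.1},{"jaw":1,"linear":[0.003,-0.26,-0.03],"roll":-0.2},{"jaw":1,"linear":[0.003,-0.35,-0.043],"roll":-0.295},{"jaw":1,"linear":[0.003,-0.43,-0.043],"roll":-0.295},{"jaw":1,"linear":[0.003,-0.4745,-0.043],"roll":-0.295},{"jaw":1,"linear":[0.003,-0.4745,-0.043],"roll":-0.295},{"jaw":1,"linear":[0.003,-0.4745,-0.043],"roll":-0.295},{"jaw":1,"linear":[0.003,-0.4745,-0.043],"roll":-0.295}])

```text
t: 23.35
tool_pos: [0.4734, -0.0924, 0.1486]
orientation: [-0.052, 1.568, 0.052]
force: [-0.6, 0.7, -1.0]
opening: 0.0098
```

```bash
python3 - <<'E'
from h import *
goal([.4742,-.0934,.0545])
E
```

```text
p [ 0.4734 -0.0924  0.1486] tooly deg 93.77 xaxis [ 1.9e-03 -1.0e-04 -1.0e+00] F [-0.6   0.72 -1.01] M [ 0.069  0.029 -0.007] t 23.35 op 0.0098
linear [ 0.1569 -0.0016  0.001 ]
```

apply_moves(series=[{"jaw":1,"linear":[0.03,-0.0016,0.001],"roll":0},{"jaw":1,"linear":[0.06,-0.0016,0.001],"roll":0},{"jaw":1,"linear":[0.09,-0.0016,0.001],"roll":0},{"jaw":1,"linear":[0.12,-0.0016,0.001],"roll":0},{"jaw":1,"linear":[0.14,-0.0016,0.001],"roll":0},{"jaw":1,"linear":[0.152,-0.0016,0.001],"roll":0},{"jaw":1,"linear":[0.157,-0.0016,0.001],"roll":0},{"jaw":1,"linear":[0.157,-0.0016,0.001],"roll":0}])

```text
t: 24.35
tool_pos: [0.4745, -0.0935, 0.0547]
orientation: [-0.052, 1.568, 0.051]
force: [0.5, -1.0, 0.1]
opening: 0.0096
```

apply_moves(series=[{"jaw":1,"linear":[0.0012,0,0],"roll":0},{"jaw":1,"linear":[0.002,0,0],"roll":0},{"jaw":1,"linear":[0.002,0,0],"roll":0}])

```text
t: 24.72
tool_pos: [0.4746, -0.0935, 0.0537]
orientation: [-0.052, 1.568, 0.051]
force: [-0.1, 0.7, 0.6]
opening: 0.0101
```

apply_moves(series=[{"jaw":1,"linear":[0.0008,0,0],"roll":0},{"jaw":1,"linear":[0.0012,0,0],"roll":0},{"jaw":1,"linear":[0.0012,0,0],"roll":0}])

```text
t: 25.1
tool_pos: [0.4746, -0.0935, 0.053]
orientation: [-0.052, 1.567, 0.051]
force: [-0.3, -0.3, -1.7]
opening: 0.01
```

apply_moves(series=[{"jaw":1,"linear":[0.0008,0,0],"roll":0},{"jaw":1,"linear":[0.0008,0,0],"roll":0}])

```text
t: 25.35
tool_pos: [0.4747, -0.0935, 0.053]
orientation: [-0.052, 1.568, 0.051]
force: [-2.1, 0.8, 4.9]
opening: 0.0098
```

```bash
python3 f.py
```

```text
F [-2.43  0.67  5.21] M [ 0.203  0.545 -0.035] sd [0.027 0.037 0.018] turned rad -0.168 p [ 0.4747 -0.0935  0.053 ] t 25.7 op 0.01 x [ 2.7e-03 -4.0e-04 -1.0e+00]
```

The collar is on the wood (5 N). Release, rise and look.

apply_moves(series=[{"jaw":-0.3,"linear":[-0.0006,0,0],"roll":0},{"jaw":-0.3,"linear":[-0.0006,0,0],"roll":0},{"jaw":-0.3,"linear":[-0.0006,0,0],"roll":0},{"jaw":-0.3,"linear":[-0.0006,0,0],"roll":0},{"jaw":-0.3,"linear":[-0.0006,0,0],"roll":0},{"jaw":-0.3,"linear":[-0.0006,0,0],"roll":0},{"jaw":-0.3,"linear":[-0.0006,0,0],"roll":0},{"jaw":-0.3,"linear":[-0.0006,0,0],"roll":0},{"jaw":-0.3,"linear":[-0.03,0,0],"roll":0},{"jaw":-0.3,"linear":[-0.08,0,0],"roll":0},{"jaw":-0.3,"linear":[-0.15,0,0],"roll":0},{"jaw":-0.3,"linear":[-0.18,0,0],"roll":0},{"jaw":-0.3,"linear":[-0.18,0,0],"roll":0}])

```text
t: 27.38
tool_pos: [0.4756, -0.0939, 0.1628]
orientation: [-0.053, 1.564, 0.05]
force: [-0.7, 0.4, -0.5]
opening: 0.0604
```

```bash
python3 - <<'E'
from h import *
goal(None)
a=read_camera("wrist")["pixels"][120:270,200:350];b=read_camera("scene")["pixels"][150:300,150:370]
cv2.imwrite("pics/w6.png",np.hstack([cv2.resize(a,(360,360)),cv2.resize(b,(440,300))[:300] if 0 else cv2.copyMakeBorder(cv2.resize(b,(440,300)),0,60,0,0,cv2.BORDER_CONSTANT)]))
E
```

```text
p [ 0.4756 -0.0939  0.1628] tooly deg 93.77 xaxis [ 0.0063 -0.0015 -1.    ] F [-0.72  0.37 -0.48] M [ 0.045  0.015 -0.018] t 27.375 op 0.0604
```

View pics/w6.png

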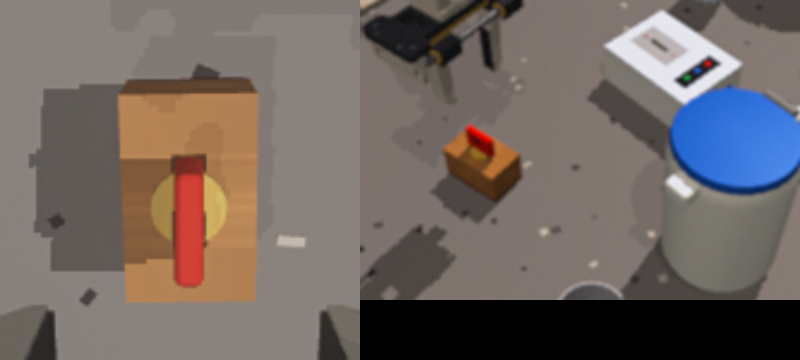

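The key stands upright in the rest with its collar flat on the wood (centred at about (189,207) in the left panel). The gripper is clear and the counter and jug haven't moved. Handing in.

```bash
python3 -c "
from plant import *
print(close_job())"
```

```text
the job is handed in; nothing more can be done
None
```

The filter counter job is done and handed in at about 27.5 s of the 72 s allowed. I took the key from its rest, pushed it home, turned it to the stop and back, drew it out and put it back in the rest.

- **Insertion:** the collar came down on the plate with about 5 N of push.
- **Clockwise stop:** torque rose from about 0.03 to 0.137 N m, then 0.156 N m at about 1.0 rad, and I held it there for roughly a second. That is about 0.13 N m over friction, so firm. It came out slightly below the 0.177 N m the spring slope predicts, which is near the measurement noise.
- **Home stop:** I felt it at about -0.1 rad with -0.158 N m, a little past the 0.07 rad play. The key then lined up and came out without resistance.
- **Forces:** no reading passed about 6 N, and the grip was set to 24 N.
- **Final look:** the key stands upright in the rest with its collar on the wood, and the gripper is open and well clear. The counter, the jug and what else showed in the last pictures look unmoved. The tumbler, cartridge and saucer weren't in them, and the arm did not go near those.

No check failed. One disagreed: the held key sat about 1.3 mm off the fingers' centre line, where my first measurement gave 0.2 mm. I corrected for that before inserting it.

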